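# Seat a notched sample carousel on the keyed drive of an autosampler

### The job

Pick up the sample carousel by its bar handle and set it into the round well of the autosampler station. The drive plate in the well has stopped somewhat anticlockwise of the front mark, nobody knows by how much, so press the carousel only lightly on the keys and turn it until its three unevenly spaced notches find them, then let it down fully home and level and let go. Never press it or turn it hard against the station, and leave the glassware where it stands.

Things in the scene. Friction and masses are not known exactly. Their poses are not given: they have to be found in the camera images.
- carousel: Loose sample carousel, 0.18 to 0.29 kg: bare metal disc 76 mm in diameter, 16 mm thick, with six vial seats on top and an upright black bar handle across the centre. Three notches in the rim; edges below bevelled 1 mm. Starts flat on the pale liner (4.5 mm above the front sill), handle up. Origin: centre of the underside; z up, x along the handle.
- handle (a point): Where to grip the handle, 50 mm above the carousel's underside, on its axis. The bar is 40 mm long (carousel's x), 14 mm wide (its y), top 62 mm above the underside; its 44 x 18 mm foot ends 21 mm above the underside.
- notch_a (a point): Notch A, at the carousel's -x, 34 mm from its axis, at underside height; a small rib on top points to it. The three equal notches are 9 mm wide, 8 mm deep, cut through the full thickness, unevenly spaced: A, then 100 and 220 degrees anticlockwise of A seen from above.
- station: Autosampler station, fixed in the black tray (7.5 mm below the sill): grey foot 112 x 112 x 6 mm, white round well, in it a steel drive plate with three upright keys, 6 mm wide, reaching 6 mm in from the wall, tops 10 mm above the plate, spaced as the notches: key A, then 100 and 220 degrees anticlockwise. Origin: centre of the foot's underside, on the well's axis; z up.
- mark (a point): Park mark: small upright rib on the outside of the well at the station's -x (front). Key A is braked (holds 2 N m; keys bear 35 N, the plate 60 N) 0.20 to 0.75 rad anticlockwise of it, angle not measured. The carousel goes down only when its yaw exceeds the station's by that angle, to about 0.04 rad.
- mouth (a point): Centre of the well's mouth, 26 mm above the station's origin: inside diameter 79 mm, outside 95 mm, edge bevelled 2 mm. The key tops lie 8 mm below the mouth, so a carousel at a wrong angle rests with its underside 8 mm below the mouth, its disc standing 8 mm proud.
- seat (a point): Centre of the drive plate's face, 8 mm above the station's origin (18 mm below the mouth), on the well's axis; axes as the station's. The seated carousel's underside centre lies here, its disc top 2 mm below the mouth.
- beaker: Bystander: glass beaker, 54 mm in diameter, 70 mm tall; origin at the centre of its base.
- weighing_bottle: Bystander: small open glass weighing bottle, 35 mm in diameter, 36 mm tall; origin at the centre of its base.
- vial: Bystander: capped sample vial, 20 mm in diameter, 54 mm tall, upright; origin at the centre of its base.
- small_beaker: Bystander: small glass beaker, 43 mm in diameter, 56 mm tall; origin at the centre of its base.

How it is judged (in metres and radians):
On the way:
1. the carousel is lifted clear of the surface by the gripper (height (world z) of carousel above 0.035 m and contact force between the fingers and carousel above 1 N), for 0.2 s.
At the end, for the whole second after the job is handed in: The carousel lies fully home on the drive plate: underside within 2.5 mm of the plate's face (it would stand 10 mm above it on the keys), centred within 3 mm, level within 3 degrees, at rest and released (z of carousel in the frame of seat below 0.0025 m and horizontal distance between carousel and seat below 0.003 m and angle between carousel's own z axis and vertical below 0.05 rad and linear speed of carousel below 0.01 m/s); the robot touches nothing.
It fails at once if the carousel presses on the station's keys or rim with more than 35 N before it is home (contact force between carousel and station above 35 N and z of carousel in the frame of seat above 0.003 m).
It fails at once if the carousel presses on the station with more than 60 N (contact force between carousel and station above 60 N).
It fails at once if the glassware is knocked or moved more than 20 mm (distance of any of beaker, weighing_bottle, vial, small_beaker from where it was at the start of the episode above 0.02 m).
It also fails if it takes over 54 s, if anything falls off the work surface, if the arm or the gripper's body presses on something with over 40 N, if the wrist force passes 120 N, or if a joint passes its speed limit or range.

### The arm

A 6-joint arm with a two-finger parallel gripper is mounted at the origin on a cart in front of the work surface, level with it; the furniture and walls round the work are solid. World frame = base frame: x ahead of the robot, y to its left, z up, the work surface at z = 0. Lengths are in m, angles in degrees, forces in N, time in s.
With the tool pointing down it reaches from about 0.3 to 0.75 m from the base axis. Payload 8.5 kg.
Tool frame: the origin (TCP) lies at the very end of the fingers, on their centre line; the grasp point (between the pads) lies 19 mm behind it; z points along the fingers, y is the line along which they close (so a half turn about z gives the same grasp; the last joint's range is limited). The gripper opens to 85 mm and grips with 20 to 120 N. Pads are 22 mm wide; open, the fingers measure 114 mm over their backs; the gripper's body (76 mm by 85 mm) begins 54 mm behind the grasp point. The pads swing forward as they close: fully open they stand 13 mm farther back than shut.
Start: joints at [-78.913, 21.807, 74.336, -0, 83.858, -12.336], TCP at [0.219, -0.505, 0.231] pointing down, gripper open.
Joint ranges: [-178.18, 178.18], [-50.72, 133.34], [12.68, 142.11], [-81.47, 261.47], [9.98, 163.14], [-165.26, 165.26]. Speed limits (degrees/s): [136.94, 136.94, 180, 180, 180, 180].

### API

Orientations are given as a 3x3 rotation matrix whose columns are the frame's x, y, z axes.
In Python, from rig import env, optics, spotter gives the robot as it stands.
- The arm moves only by the shell command python3 -m crank 'ROWS' [FORCE]. ROWS is JSON, one flat list of numbers, 5 for each row, row after row: the finger opening in cm, from 0 to 8.54, then the shift along the tool's x, y, z in cm, then the turn about the tool's z in rad. A call has exactly 8 rows; each row shifts and turns the commanded pose from where the row before left it, along the tool's axes as they then stand; what a row does not reach is not made up. A row lasts 1/12 s, in which the tool goes at most 41.7 mm and 7.16 degrees, less where a joint would pass 70% of its speed; a pose out of reach is approached as far as the arm can. A call is refused whole if a number of a shift passes 4.17 or a number of a turn 0.125, either way. A call with a gripper value outside its range is refused whole. The fingers move at their own pace and stop on an object; FORCE is the grip in N (left out, the last holds). Time passes only in rows, so rows that do not move let the fingers close, or fill a call up. It gives the time, the measured TCP pose, the force, the opening and the grip force at its end, in the units of the state.
- env.observe(): the state, without advancing time (a new reading comes with each control period).
- optics.get_image(name): name is "scene" or "top" or "wrist"; returns a dict with "color" (420x560x3 uint8, red, green, blue), "intrinsics" (3x3 intrinsics, pixels), "pose" (4x4, takes a point from camera to world coordinates). Camera axes: x right, y up, looking along -z (the intrinsics and any distortion apply to the point x, -y, -z); pixel columns grow to the right and rows downward; lengths in m; the calibration is good to about 2 mm. A picture is of the moment at which its call begins. There is no depth.
- env.close_job(): hands the job in; it is judged then, once.
Trained networks look in a picture, given as the dict that the camera call returned (one of the last four; its "shot" number tells which), for a name from the list of things; names that differ only in an ending like _2 or _b are one class to them, and where a whole thing is asked for, a point or a joint stands for the part that bears it (a point fixed in the world has none). Each returns a list of dicts, best first, with "score" (0 to 1); they miss things now and then, are a little off and sometimes report something else, mostly with a low value. They report only what shows in the picture. A call takes as long as a camera call.
- spotter.look_for(picture, query): "at" ([column, row] as shares, 0 to 1, of the picture: columns of its width, rows of its height, amid what is visible of it).
The state is a dict: "time_s": time; "q": joint angles; "qvel": joint speeds; "joint_efforts": joint torques, N m; "position": TCP position; "tool_rot": TCP orientation; "ft_force": force on the tool from outside, world axes, zero at the start; "wrist_torque": the same for the moment, N m; "grip_width": finger opening in m; "gripper_force": force on a finger pad.
Only numpy, scipy, OpenCV 4.12 (cv2) and the standard library are available. Lean on these libraries where they do the work, as an engineer would, in place of code of your own. Each camera call takes 0.05 s, during which the arm holds its last target. There are 200 camera calls.

## Working session

There is one attempt and no reset: what is moved stays moved. The work goes in short steps, Python scripts to look and compute and a shell command to move; the robot and the scene stay as the last step left them, time stands still between calls to the robot, and variables do not carry over. Pictures are saved under pics/ and viewed, at most 10 in all, crops included, and the job is handed in when it is done.

```bash
ls; mkdir -p pics; cat > h.py <<'E'
import numpy as np,cv2
from rig import env,optics,spotter
def ray(p,at):
    K=np.array(p["intrinsics"]);T=np.array(p["pose"]);h,w=p["color"].shape[:2]
    d=np.linalg.inv(K)@[at[0]*w,at[1]*h,1]
    d=T[:3,:3]@[d[0],-d[1],-d[2]];return T[:3,3],d/np.linalg.norm(d)
def onz(p,at,z):
    o,d=ray(p,at);return o+d*(z-o[2])/d[2]
def tri(rs):
    A=0;b=0
    for o,d in rs:
        M=np.eye(3)-np.outer(d,d);A=A+M;b=b+M@o
    x=np.linalg.solve(A,b);return x,[np.linalg.norm((np.eye(3)-np.outer(d,d))@(x-o)) for o,d in rs]
def save(p,n):cv2.imwrite("pics/"+n,cv2.cvtColor(p["color"],cv2.COLOR_RGB2BGR))
E
cat > a.py <<'E'
from h import *
np.set_printoptions(precision=4,suppress=True)
P={n:optics.get_image(n) for n in("scene","top","wrist")}
for n in P:save(P[n],n+"0.png")
s=env.observe();print(s["time_s"],s["tool_rot"],s["ft_force"])
for q in("handle","notch_a","carousel","mark","mouth","seat","station","beaker","weighing_bottle","vial","small_beaker"):
    rs=[]
    for n in P:
        r=spotter.look_for(P[n],q)
        if r:
            print(q,n,[(np.array(x["at"]).round(3)*[560,420],round(x["score"],2)) for x in r[:2]])
            if r[0]["score"]>.3:rs.append(ray(P[n],r[0]["at"]))
    if len(rs)>1:print("  ->",*tri(rs))
E
python3 a.py
```

```text
pics
0.15 [[ 0.9176  0.3975 -0.0002]
 [ 0.3975 -0.9176  0.0011]
 [ 0.0002 -0.0011 -1.    ]] [ 0.1658  0.1941 -0.3253]
handle scene [(array([277.2 , 240.24]), 0.69)]
handle top [(array([287.84, 244.86]), 0.67)]
  -> [0.5451 0.0238 0.0194] [np.float64(0.0006999113591980575), np.float64(0.0006999113591980537)]
notch_a scene [(array([278.32, 235.2 ]), 0.74)]
notch_a top [(array([287.28, 241.92]), 0.81)]
  -> [0.5521 0.0258 0.028 ] [np.float64(0.0002568539518348094), np.float64(0.0002568539518347872)]
carousel scene [(array([274.4 , 241.92]), 0.85)]
carousel top [(array([283.92, 242.76]), 0.88), (array([375.2, 235.2]), 0.7)]
  -> [0.553  0.0349 0.0068] [np.float64(0.0005659098581103133), np.float64(0.0005659098581104106)]
mark scene [(array([392., 273.]), 0.79), (array([276.08, 235.2 ]), 0.54)]
mark top [(array([375.76, 234.78]), 0.66), (array([167.44, 242.76]), 0.21)]
  -> [ 0.5744 -0.2265 -0.004 ] [np.float64(0.0030765141938869987), np.float64(0.0030765141938870837)]
mouth scene [(array([389.76, 272.58]), 0.65), (array([379.12, 291.06]), 0.34)]
mouth top [(array([374.08, 237.3 ]), 0.61)
[... 444 characters left out ...]
 0.81)]
  -> [ 0.5681 -0.2259 -0.0039] [np.float64(0.002256219467591224), np.float64(0.0022562194675911805)]
beaker scene [(array([374.64, 210.  ]), 0.55), (array([390.32, 273.84]), 0.4)]
weighing_bottle scene [(array([314.16, 208.74]), 0.7), (array([160.16, 197.4 ]), 0.34)]
vial scene [(array([379.12, 294.  ]), 0.86)]
vial top [(array([386.4 , 273.84]), 0.42)]
  -> [ 0.4613 -0.2366  0.0269] [np.float64(0.0027799090245813857), np.float64(0.0027799090245814477)]
small_beaker scene [(array([157.92, 197.82]), 0.51), (array([389.2 , 274.26]), 0.39)]
small_beaker top [(array([168.  , 242.34]), 0.79)]
  -> [0.5503 0.3569 0.0431] [np.float64(0.007525350399035343), np.float64(0.0075253503990352424)]
```

View pics/scene0.png

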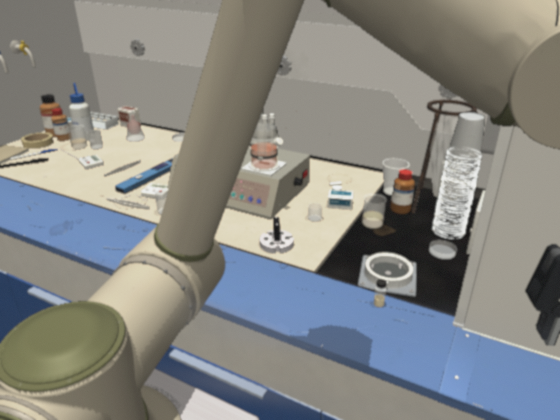

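View pics/top0.png

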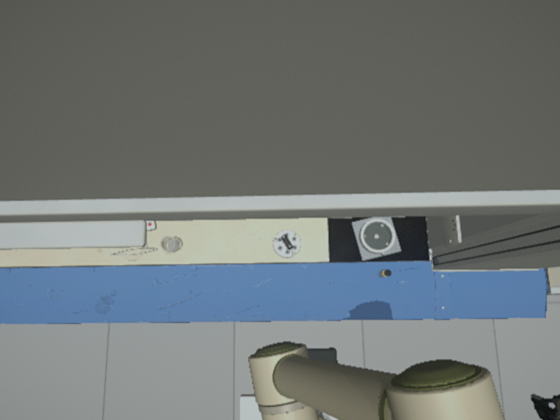

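The scene view shows the carousel at about (277,240), with its black handle, and the station at (389,272) with the vial just in front at (380,294). The top view shows the carousel at (287,243) and the station at (376,237). The hood edge runs along row 205. I'll move inward first, then look from close by.

```bash
python3 -m crank '[8.5,3,-2.8,0,0, 8.5,3,-2.8,0,0, 8.5,3,-2.8,0,0, 8.5,3,-2.8,0,0, 8.5,3,-2.8,0,0, 8.5,3,-2.8,0,0, 8.5,3,-2.8,0,0, 8.5,3,-2.8,0,0]'
python3 -m crank '[8.5,2.8,-1.9,0,0, 8.5,2.8,-1.9,0,0, 8.5,2.8,-1.9,0,0, 8.5,2.8,-1.9,0,0, 8.5,2.8,-1.9,0,0, 8.5,2.8,-1.9,0,0, 8.5,0,0,0,0, 8.5,0,0,0,0]'
cat > b.py <<'E'
from h import *
import sys
np.set_printoptions(precision=4,suppress=True)
p=optics.get_image("wrist");save(p,sys.argv[1]);s=env.observe()
print(s["time_s"],s["position"],s["tool_rot"],s["ft_force"],"\n",p["pose"],p["intrinsics"])
for a in sys.argv[2:]:
    q,z=a.split(":")
    for r in spotter.look_for(p,q)[:2]:print(q,np.array(r["at"])*[560,420],round(r["score"],2),onz(p,r["at"],float(z)))
E
python3 b.py w1.png carousel:.02 handle:.055 notch_a:.0045
```

```text
time_s: 2.47
position: [0.3501, -0.2019, 0.2316]
tool_rot: [[0.918, 0.397, 0.001], [0.397, -0.918, -0.0], [0.0, 0.001, -1.0]]
ft_force: [1.0, 0.1, -0.3]
grip_width: 0.0849
gripper_force: 0.0
time_s: 3.13
position: [0.459, -0.0312, 0.2312]
tool_rot: [[0.916, 0.4, -0.0], [0.4, -0.916, -0.0], [-0.0, -0.0, -1.0]]
ft_force: [-0.0, 0.7, 0.2]
grip_width: 0.085
gripper_force: 0.0
3.1833 [ 0.4585 -0.0321  0.2312] [[ 0.917   0.3988 -0.0004]
 [ 0.3988 -0.917  -0.0002]
 [-0.0004  0.     -1.    ]] [-0.1029 -0.3218  0.1405] 
 [[ 0.4014  0.8788  0.2582  0.525 ]
 [-0.9159  0.385   0.1136 -0.0037]
 [ 0.0005 -0.2821  0.9594  0.3741]
 [ 0.      0.      0.      1.    ]] [[300.1818   0.     283.4836]
 [  0.     300.1818 207.9686]
 [  0.       0.       1.    ]]
carousel [266.28  86.31] 0.59 [0.5497 0.0276 0.02  ]
handle [267.904  86.1  ] 0.71 [0.5481 0.0231 0.055 ]
notch_a [266.224  88.998] 0.55 [0.5481 0.0279 0.0045]
notch_a [461.216 154.518] 0.49 [ 0.5748 -0.2188  0.0045]
```

View pics/w1.png

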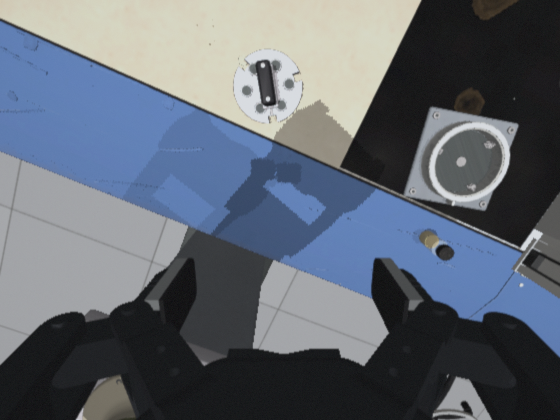

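In this wrist view the carousel centre is near (268,86). Its handle runs (262,62)–(271,104), and notch A is at the bottom, about (271,121). The station well is centred near (468,161), with the mark rib at about (453,203).

```bash
cat > c.py <<'E'
from h import *
np.set_printoptions(precision=4,suppress=True)
p=dict(color=np.zeros((420,560,3)),intrinsics=[[300.1818,0,283.4836],[0,300.1818,207.9686],[0,0,1]],pose=[[.4014,.8788,.2582,.525],[-.9159,.385,.1136,-.0037],[.0005,-.2821,.9594,.3741],[0,0,0,1]])
f=lambda u,v,z:onz(p,[u/560,v/420],z)
a,b=f(262,62,.0665),f(271,104,.0665);d=a-b
print("handle",(a+b)/2,np.linalg.norm(d),np.degrees(np.arctan2(d[1],d[0])))
c=f(268,86,.0205);n=f(271,121,.0205);d=c-n;print("disc",c,np.degrees(np.arctan2(d[1],d[0])))
q=np.array([f(*x,-.0015) for x in((436,107),(517,124),(487,210),(405,194))]);print(q,q.mean(0))
for d in(q[0]-q[3],q[1]-q[2],q[3]-q[2],q[0]-q[1]):print(np.degrees(np.arctan2(d[1],d[0])))
c=f(468,161,.0185);d=c-f(453,203,.01);print("mouth",c,np.degrees(np.arctan2(d[1],d[0])))
E
python3 c.py
python3 - <<'E'
import cv2
i=cv2.imread('pics/w1.png')
a=cv2.resize(i[40:130,220:316],(400,375),interpolation=2);b=cv2.resize(i[95:215,396:524],(400,375),interpolation=2)
cv2.imwrite('pics/w1c.png',cv2.hconcat([a,b]))
E
```

```text
handle [0.549  0.0242 0.0665] 0.037974694416118754 35.78683897992334
disc [0.5507 0.026  0.0205] 28.096929169815272
[[ 0.611  -0.1639 -0.0015]
 [ 0.6335 -0.2637 -0.0015]
 [ 0.5281 -0.293  -0.0015]
 [ 0.5038 -0.1839 -0.0015]] [ 0.5691 -0.2261 -0.0015]
10.583237932078724
15.538586499843312
102.5635207402512
102.71476935533315
mouth [ 0.5697 -0.2222  0.0185] 18.84538863771091
```

View pics/w1c.png

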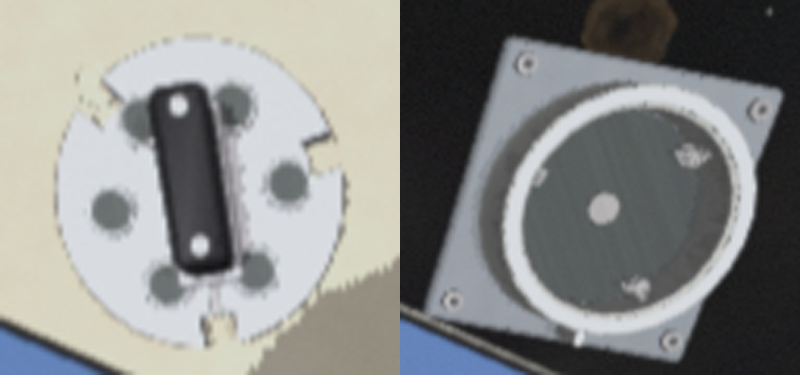

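The close crop shows notch A at the bottom, the handle screws at (178,105) and (200,245), and three keys at (691,153), (637,287) and (541,177). The plate centre is at (603,208).

```bash
cat >> c.py <<'E'
print('----')
a,b=f(262.7,65.2,.0665),f(268,98.8,.0665);d=a-b
print("handle",(a+b)/2,np.degrees(np.arctan2(d[1],d[0])))
n=[f(x/4.167+220,y/4.167+40,.0205) for x,y in((217,330),(322,153),(100,105))]
c=f(200/4.167+220,192/4.167+40,.0205);print(c)
for k,o in zip(n,(0,100,220)):
    d=k-c;print(np.degrees(np.arctan2(d[1],d[0])))
c=f(461,161.6,.0005);print("seat",c)
for k in((489.1,144),(471.8,186.8),(441.1,151.6)):
    k=f(*k,.0105);d=k-c;print(np.degrees(np.arctan2(d[1],d[0])),np.linalg.norm(d))
E
python3 c.py|sed '1,/----/d'
```

```text
handle [0.5495 0.0257 0.0665] 32.36146704641113
[0.5507 0.0259 0.0205]
-149.61996206157622
-49.82173258962391
74.3214365715489
seat [ 0.5678 -0.2257  0.0005]
-23.60730715180262 0.03419845627314604
-133.29899755876048 0.03384374576740294
90.9613926648628 0.03580479185527652
```

```bash
python3 -m crank '[6,2.65,-0.4,0,0, 6,2.65,-0.4,0,0, 6,2.65,-0.4,0,0, 6,2.65,-0.4,0,0, 6,0,0,3,-0.07, 6,0,0,3,-0.07, 6,0,0,3,0, 6,0,0,0,0]' 60
python3 -m crank '[6,0,0,0,0, 6,0,0,0,0, 6,0,0,0,0, 6,0,0,0,0, 6,0,0,0,0, 6,0,0,0,0, 6,0,0,0,0, 6,0,0,0,0]'
python3 b.py w2.png carousel:.02 handle:.0545 notch_a:.0045
```

```text
time_s: 4.0
position: [0.5469, 0.0238, 0.1364]
tool_rot: [[0.854, 0.52, -0.01], [0.52, -0.854, 0.002], [-0.007, -0.006, -1.0]]
ft_force: [-0.1, 0.4, -0.2]
grip_width: 0.0598
gripper_force: 0.0
time_s: 4.67
position: [0.5496, 0.0245, 0.1415]
tool_rot: [[0.853, 0.522, 0.0], [0.522, -0.853, -0.0], [0.0, 0.0, -1.0]]
ft_force: [0.5, 0.2, -0.6]
grip_width: 0.0596
gripper_force: 0.0
4.7167 [0.5496 0.0245 0.1414] [[ 0.8531  0.5217  0.0001]
 [ 0.5217 -0.8531  0.    ]
 [ 0.0001  0.     -1.    ]] [-0.6103  0.5061  0.0847] 
 [[ 0.5226  0.8182  0.2398  0.611 ]
 [-0.8526  0.5013  0.1478  0.0607]
 [ 0.0007 -0.2817  0.9595  0.2845]
 [ 0.      0.      0.      1.    ]] [[300.1818   0.     283.4836]
 [  0.     300.1818 207.9686]
 [  0.       0.       1.    ]]
carousel [280.784 199.206] 0.97 [0.5507 0.0264 0.02  ]
handle [279.776 197.106] 0.66 [0.5596 0.0324 0.0545]
notch_a [280.616 199.794] 0.61 [0.5466 0.0242 0.0045]
```

View pics/w2.png

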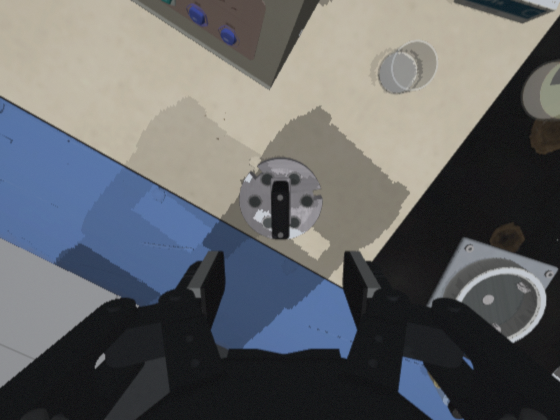

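The handle is vertical in the image and midway between the fingers (screws at (280,197) and (281,235)). It's aligned to within about 2 mm, so I'll descend and grip.

```bash
python3 -m crank '[6,0.15,-0.1,2.5,0, 6,0,0,2.5,0, 6,0,0,2.5,0, 6,0,0,2,0, 6,0,0,1.1,0, 6,0,0,0,0, 3,0,0,0,0, 1,0,0,0,0]' 60
python3 -m crank '[0.5,0,0,0,0, 0.5,0,0,0,0, 0.5,0,0,0,0, 0.5,0,0,0,0, 0.5,0,0,0,0, 0.5,0,0,0,0, 0.5,0,0,0,0, 0.5,0,0,0,0]' 60
```

```text
time_s: 5.53
position: [0.5509, 0.026, 0.0362]
tool_rot: [[0.853, 0.522, 0.002], [0.522, -0.853, -0.0], [0.001, 0.001, -1.0]]
ft_force: [0.8, 0.4, 1.5]
grip_width: 0.0367
gripper_force: 0.0
time_s: 6.2
position: [0.5508, 0.0262, 0.0364]
tool_rot: [[0.853, 0.522, 0.002], [0.522, -0.853, -0.0], [0.001, 0.001, -1.0]]
ft_force: [-1.7, 0.9, 5.9]
grip_width: 0.0129
gripper_force: 59.6
```

```bash
python3 -m crank '[0.5,0,0,-1,0, 0.5,0,0,-2.5,0, 0.5,0,0,-2.5,0, 0.5,0,0,-2.5,0, 0.5,0,0,-2.5,0, 0.5,0,0,0,0, 0.5,0,0,0,0, 0.5,0,0,0,0]' 60
python3 -m crank '[0.5,-1.5,1.3,0,0, 0.5,-2.5,2.1,0,0, 0.5,-2.5,2.1,0,0, 0.5,-2.5,2.1,0,0, 0.5,-2.5,2.1,0,0, 0.5,-2.5,2.1,0,0, 0.5,-1,0.9,0,0, 0.5,0,0,0,0]' 60
python3 -m crank '[0.5,0,0,0,0, 0.5,0,0,0,0, 0.5,0,0,0,0, 0.5,0,0,0,0, 0.5,0,0,0,0, 0.5,0,0,0,0, 0.5,0,0,0,0, 0.5,0,0,0,0]' 60
python3 b.py w3.png mouth:.0185 seat:.0005 mark:.008 vial:.027
python3 - <<'E'
import cv2
i=cv2.imread('pics/w3.png')[120:420,180:560]
cv2.imwrite('pics/w3c.png',cv2.resize(i,(760,600),interpolation=2))
E
```

```text
time_s: 6.87
position: [0.5496, 0.0262, 0.1446]
tool_rot: [[0.853, 0.522, -0.002], [0.522, -0.853, 0.0], [-0.001, -0.001, -1.0]]
ft_force: [0.3, -0.4, -3.1]
grip_width: 0.0131
gripper_force: 58.8
time_s: 7.53
position: [0.4873, -0.1629, 0.1439]
tool_rot: [[0.855, 0.518, -0.003], [0.518, -0.855, 0.001], [-0.002, -0.002, -1.0]]
ft_force: [-0.6, 0.2, -1.7]
grip_width: 0.0132
gripper_force: 58.8
time_s: 8.2
position: [0.4887, -0.1603, 0.1454]
tool_rot: [[0.853, 0.522, 0.0], [0.522, -0.853, -0.0], [0.0, 0.0, -1.0]]
ft_force: [0.2, 0.7, -1.8]
grip_width: 0.0135
gripper_force: 58.8
8.25 [ 0.4886 -0.1604  0.1453] [[ 0.8531  0.5217  0.    ]
 [ 0.5217 -0.8531  0.    ]
 [ 0.      0.     -1.    ]] [-0.7478 -0.2816 -2.7666] 
 [[ 0.5228  0.818   0.24    0.5501]
 [-0.8525  0.5014  0.1478 -0.1242]
 [ 0.0005 -0.2819  0.9594  0.2883]
 [ 0.      0.      0.      1.    ]] [[300.1818   0.     283.4836]
 [  0.     300.1818 207.9686]
 [  0.       0.       1.    ]]
mouth [381.976 155.19 ] 0.64 [ 0.5702 -0.2149  0.0185]
seat [379.904 156.492] 0.72 [ 0.5696 -0.22    0.0005]
mark [380.184 151.704] 0.7 [ 0.5727 -0.2151  0.008 ]
vial [344.4 279.3] 0.74 [ 0.454 -0.253  0.027]
```

View pics/w3c.png

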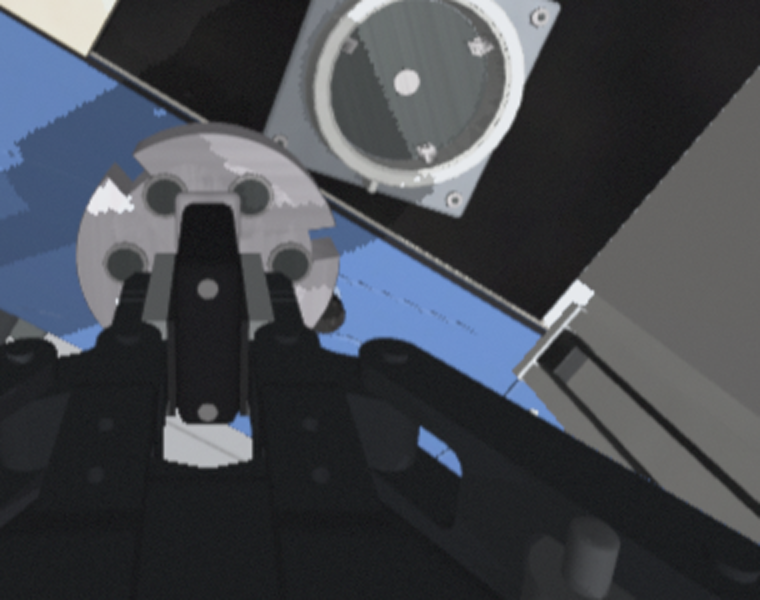

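The crop shows the held carousel upright and centred. The plate centre is at pixel (383,161), with keys at (393,196), (420,143) and (355,142), and the mark rib at (366,213).

```bash
cat > d.py <<'E'
from h import *
from scipy.optimize import least_squares
np.set_printoptions(precision=4,suppress=True)
p=dict(color=np.zeros((420,560,3)),intrinsics=[[300.1818,0,283.4836],[0,300.1818,207.9686],[0,0,1]],pose=[[.5228,.818,.24,.5501],[-.8525,.5014,.1478,-.1242],[.0005,-.2819,.9594,.2883],[0,0,0,1]])
f=lambda x,y,z:onz(p,[(x/2+180)/560,(y/2+120)/420],z)
c=f(406,82,.0005);print("plate",c)
K=[f(x,y,.0105)[:2] for x,y in((426,152),(480,46),(350,45))]
for k in K:
    d=k-c[:2];print(np.degrees(np.arctan2(d[1],d[0])),np.hypot(*d))
o=np.radians([0,100,220])
s=least_squares(lambda v:np.ravel([v[:2]+.0355*np.array([np.cos(v[2]+a),np.sin(v[2]+a)])-k for a,k in zip(o,K)]),[c[0],c[1],-2.2])
print("keys fit",s.x,np.degrees(s.x[2])+180,s.fun)
m=f(373,186,.012)-c;print("mark",np.degrees(np.arctan2(m[1],m[0]))+180,np.hypot(*m[:2]))
# rim outer edge points at mouth height
R=np.array([f(x,y,.0175)[:2] for x,y in((314,85),(523,75),(410,187),(340,145),(490,150))])
s=least_squares(lambda v:np.hypot(*(R-v).T)-.0475,c[:2]);print("rim",s.x,s.fun)
E
python3 d.py
```

```text
plate [ 0.5677 -0.2252  0.0005]
-132.19114889618106 0.03328178180367068
-27.026110824748102 0.033691566252837715
90.73576381564979 0.03522452482190955
keys fit [ 0.5674 -0.2236 -2.2626] 50.36347318140983 [-0.0006 -0.0011  0.0006 -0.0007 -0.      0.0018]
mark 14.26167030231099 0.05073793458852581
rim [ 0.5698 -0.2248] [ 0.0002 -0.0017  0.0017 -0.0027 -0.0002]
```

```bash
python3 -m crank '[0.5,0.5,1.5,0,0, 0.5,0.9,2.5,0,0, 0.5,0.9,2.5,0,0, 0.5,0.7,2,0,0, 0.5,0.42,1.13,0,0, 0.5,0,0,0,-0.085, 0.5,0,0,0,-0.085, 0.5,0,0,0,-0.085]' 60
python3 -m crank '[0.5,0,0,1,0, 0.5,0,0,2,0, 0.5,0,0,2,0, 0.5,0,0,2,0, 0.5,0,0,1,0, 0.5,0,0,0,0, 0.5,0,0,0,0, 0.5,0,0,0,0]' 60
python3 b.py w4.png mouth:.0185
```

```text
time_s: 9.12
position: [0.568, -0.225, 0.1449]
tool_rot: [[0.691, 0.723, -0.0], [0.723, -0.691, 0.0], [-0.0, -0.001, -1.0]]
ft_force: [-0.2, 0.2, -2.4]
grip_width: 0.0125
gripper_force: 59.1
time_s: 9.78
position: [0.5686, -0.2252, 0.0664]
tool_rot: [[0.694, 0.72, 0.002], [0.72, -0.694, -0.001], [0.0, 0.002, -1.0]]
ft_force: [0.4, -0.6, -2.3]
grip_width: 0.013
gripper_force: 59.0
9.8333 [ 0.5686 -0.2251  0.0666] [[ 0.6944  0.7196  0.002 ]
 [ 0.7196 -0.6944 -0.0013]
 [ 0.0005  0.0023 -1.    ]] [ 0.6537 -0.6768 -2.1217] 
 [[ 0.7202  0.6661  0.1937  0.6184]
 [-0.6937  0.6906  0.2045 -0.1747]
 [ 0.0024 -0.2817  0.9595  0.2093]
 [ 0.      0.      0.      1.    ]] [[300.1818   0.     283.4836]
 [  0.     300.1818 207.9686]
 [  0.       0.       1.    ]]
mouth [267.008 180.39 ] 0.95 [ 0.5851 -0.1946  0.0185]
mouth [174.888 340.704] 0.64 [ 0.4474 -0.2338  0.0185]
```

View pics/w4.png

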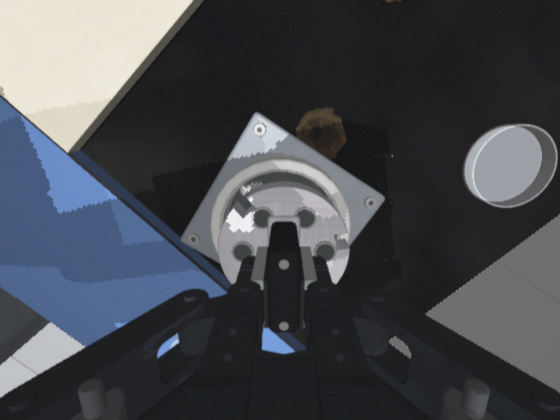

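The wrist view shows the disc (column 218–349, centre about 284) over the well, with the white rim showing evenly behind it at about column 280. The foot corners are (257,113), (384,198) and (183,240).

```bash
python3 - <<'E'
from h import *
p=dict(color=np.zeros((420,560,3)),intrinsics=[[300.1818,0,283.4836],[0,300.1818,207.9686],[0,0,1]],pose=[[.7202,.6661,.1937,.6184],[-.6937,.6906,.2045,-.1747],[.0024,-.2817,.9595,.2093],[0,0,0,1]])
f=lambda x,y,z:onz(p,[x/560,y/420],z)
a,b,c=f(183,240,-.0015),f(384,198,-.0015),f(257,113,-.0015)
print((a+b)/2,np.linalg.norm(a-b),a,b,c)
print("screws",(f(194,239,-.001)+f(370.5,202,-.001))/2)
E
python3 -m crank '[0.5,0,0,0.6,0, 0.5,0,0,0.5,0, 0.5,0,0,0.4,0, 0.5,0,0,0.3,0, 0.5,0,0,0.2,0, 0.5,0,0,0,0, 0.5,0,0,0,0, 0.5,0,0,0,0]' 60
```

```text
[ 0.56866019 -0.22496948 -0.0015    ] 0.15230120296969077 [ 0.50376875 -0.18511957 -0.0015    ] [ 0.63355163 -0.26481938 -0.0015    ] [ 0.60905307 -0.1595885  -0.0015    ]
screws [ 0.56759079 -0.22522822 -0.001     ]
time_s: 10.55
position: [0.5678, -0.2245, 0.0451]
tool_rot: [[0.694, 0.72, -0.001], [0.72, -0.694, 0.001], [0.0, -0.001, -1.0]]
ft_force: [-0.3, 2.2, -3.3]
grip_width: 0.0127
gripper_force: 59.1
```

```bash
python3 -m crank '[0.5,0,0,0.1,0, 0.5,0,0,0.1,0, 0.5,0,0,0,0, 0.5,0,0,0,0, 0.5,0,0,0,0, 0.5,0,0,0,0, 0.5,0,0,0,0, 0.5,0,0,0,0]' 60
python3 -m crank '[0.5,0,0,0.05,0, 0.5,0,0,0.05,0, 0.5,0,0,0,0, 0.5,0,0,0,0, 0.5,0,0,0,0, 0.5,0,0,0,0, 0.5,0,0,0,0, 0.5,0,0,0,0]' 60
```

```text
time_s: 11.22
position: [0.568, -0.2245, 0.0434]
tool_rot: [[0.694, 0.72, -0.0], [0.72, -0.694, 0.0], [0.0, -0.0, -1.0]]
ft_force: [-0.9, 5.3, 0.6]
grip_width: 0.0129
gripper_force: 59.7
time_s: 11.88
position: [0.568, -0.2245, 0.0425]
tool_rot: [[0.694, 0.72, 0.0], [0.72, -0.694, 0.0], [0.0, -0.0, -1.0]]
ft_force: [-0.7, 6.3, 0.6]
grip_width: 0.0134
gripper_force: 59.8
```

```bash
python3 -m crank '[0.5,0.04,-0.05,0,0, 0.5,0.03,-0.02,0,0, 0.5,0,0,0,0, 0.5,0,0,0,0, 0.5,0,0,0,0, 0.5,0,0,0,0, 0.5,0,0,0,0, 0.5,0,0,0,0]' 60
python3 -m crank '[0.5,0,0,0.05,0, 0.5,0,0,0.05,0, 0.5,0,0,0,0, 0.5,0,0,0,0, 0.5,0,0,0,0, 0.5,0,0,0,0, 0.5,0,0,0,0, 0.5,0,0,0,0]' 60
```

```text
time_s: 12.55
position: [0.5681, -0.224, 0.0423]
tool_rot: [[0.694, 0.72, 0.0], [0.72, -0.694, -0.0], [-0.0, 0.0, -1.0]]
ft_force: [-0.1, 0.0, -1.6]
grip_width: 0.0133
gripper_force: 59.3
time_s: 13.22
position: [0.5681, -0.2239, 0.0416]
tool_rot: [[0.694, 0.72, 0.001], [0.72, -0.694, -0.0], [0.0, 0.001, -1.0]]
ft_force: [1.4, -0.4, 3.9]
grip_width: 0.0127
gripper_force: 60.1
```

Contact with the keys is light at about 6 N. Now I'll turn anticlockwise slowly.

```bash
python3 -m crank '[0.5,0,0,0,-0.012, 0.5,0,0,0,-0.012, 0.5,0,0,0,-0.012, 0.5,0,0,0,-0.012, 0.5,0,0,0,0, 0.5,0,0,0,0, 0.5,0,0,0,0, 0.5,0,0,0,0]' 60; python3 -c "
from rig import env;print(env.observe()['wrist_torque'])"
```

```text
time_s: 13.88
position: [0.5679, -0.2238, 0.0412]
tool_rot: [[0.659, 0.752, -0.0], [0.752, -0.659, 0.0], [-0.0, -0.0, -1.0]]
ft_force: [0.1, -0.3, -2.7]
grip_width: 0.0132
gripper_force: 59.3
[0.00107135 0.00966654 0.0220355 ]
```

```bash
python3 -m crank '[0.5,0,0,0.05,0, 0.5,0,0,0.05,0, 0.5,0,0,0.05,0, 0.5,0,0,0,0, 0.5,0,0,0,0, 0.5,0,0,0,0, 0.5,0,0,0,0, 0.5,0,0,0,0]' 60; python3 -c "
from rig import env;print(env.observe()['wrist_torque'])"
```

```text
time_s: 14.55
position: [0.568, -0.2238, 0.0398]
tool_rot: [[0.659, 0.752, 0.0], [0.752, -0.659, 0.0], [0.0, 0.0, -1.0]]
ft_force: [0.3, 1.4, -2.7]
grip_width: 0.0133
gripper_force: 59.3
[ 0.1557108  -0.21058177  0.03263816]
```

It has found the keys and is going down with no resistance.

```bash
python3 -m crank '[0.5,0,0,0.06,0, 0.5,0,0,0.06,0, 0.5,0,0,0.06,0, 0.5,0,0,0.06,0, 0.5,0,0,0.06,0, 0.5,0,0,0,0, 0.5,0,0,0,0, 0.5,0,0,0,0]' 60
python3 -m crank '[0.5,0,0,0.06,0, 0.5,0,0,0.06,0, 0.5,0,0,0.06,0, 0.5,0,0,0.06,0, 0.5,0,0,0.06,0, 0.5,0,0,0,0, 0.5,0,0,0,0, 0.5,0,0,0,0]' 60
```

```text
time_s: 15.22
position: [0.568, -0.2237, 0.0367]
tool_rot: [[0.659, 0.752, 0.0], [0.752, -0.659, 0.0], [0.0, -0.0, -1.0]]
ft_force: [1.7, 2.1, -3.4]
grip_width: 0.0132
gripper_force: 59.4
time_s: 15.88
position: [0.568, -0.2237, 0.0338]
tool_rot: [[0.659, 0.752, 0.0], [0.752, -0.659, 0.0], [0.0, 0.0, -1.0]]
ft_force: [2.3, 3.4, -1.2]
grip_width: 0.0134
gripper_force: 59.6
```

```bash
python3 -m crank '[0.5,0,0,0.04,0, 0.5,0,0,0.04,0, 0.5,0,0,0.04,0, 0.5,0,0,0,0, 0.5,0,0,0,0, 0.5,0,0,0,0, 0.5,0,0,0,0, 0.5,0,0,0,0]' 60
python3 -m crank '[0.5,0,0,0.04,0, 0.5,0,0,0.03,0, 0.5,0,0,0.0,0, 0.5,0,0,0,0, 0.5,0,0,0,0, 0.5,0,0,0,0, 0.5,0,0,0,0, 0.5,0,0,0,0]' 60
```

```text
time_s: 16.55
position: [0.568, -0.2238, 0.0326]
tool_rot: [[0.659, 0.753, 0.0], [0.753, -0.659, -0.0], [0.0, 0.0, -1.0]]
ft_force: [1.4, 4.1, 0.1]
grip_width: 0.0133
gripper_force: 59.7
time_s: 17.22
position: [0.5681, -0.2237, 0.0324]
tool_rot: [[0.659, 0.753, 0.0], [0.753, -0.659, -0.0], [0.0, 0.0, -1.0]]
ft_force: [2.1, 5.2, 5.2]
grip_width: 0.013
gripper_force: 60.5
```

It stopped about 9.5 mm below the key contact height with 7 N, so it's home. I'll release and rise.

```bash
python3 -m crank '[1.6,0,0,0,0, 2,0,0,0,0, 3,0,0,0,0, 4,0,0,0,0, 4,0,0,0,0, 4,0,0,0,0, 4,0,0,0,0, 4,0,0,0,0]' 20
python3 -m crank '[4,0,0,-1,0, 4,0,0,-2,0, 4,0,0,-2,0, 4,0,0,-2,0, 4,0,0,-2,0, 4,-1,0,-1,0, 4,0,0,0,0, 4,0,0,0,0]'
python3 b.py w5.png carousel:.0165 handle:.0505 mouth:.0185
python3 - <<'E'
import cv2
i=cv2.imread('pics/w5.png')[90:330,120:440]
cv2.imwrite('pics/w5c.png',cv2.resize(i,(800,600),interpolation=2))
E
```

```text
time_s: 17.88
position: [0.568, -0.2239, 0.0319]
tool_rot: [[0.659, 0.752, -0.0], [0.752, -0.659, -0.0], [-0.0, 0.0, -1.0]]
ft_force: [0.1, 0.0, -0.3]
grip_width: 0.04
gripper_force: 0.0
time_s: 18.55
position: [0.5609, -0.2318, 0.1319]
tool_rot: [[0.659, 0.752, 0.0], [0.752, -0.659, -0.0], [-0.0, 0.0, -1.0]]
ft_force: [-0.3, 0.0, -1.1]
grip_width: 0.0402
gripper_force: 0.0
18.6 [ 0.5608 -0.2314  0.1311] [[ 0.6592  0.752  -0.0012]
 [ 0.752  -0.6592  0.0009]
 [-0.0001 -0.0015 -1.    ]] [-0.4361 -0.0853 -0.4433] 
 [[ 0.7525  0.632   0.1853  0.6085]
 [-0.6586  0.7218  0.2127 -0.1792]
 [ 0.0007 -0.2821  0.9594  0.2749]
 [ 0.      0.      0.      1.    ]] [[300.1818   0.     283.4836]
 [  0.     300.1818 207.9686]
 [  0.       0.       1.    ]]
handle [284.592 190.302] 0.71 [ 0.5751 -0.2188  0.0505]
mouth [260.624 161.7  ] 0.57 [ 0.5714 -0.1923  0.0185]
```

View pics/w5c.png

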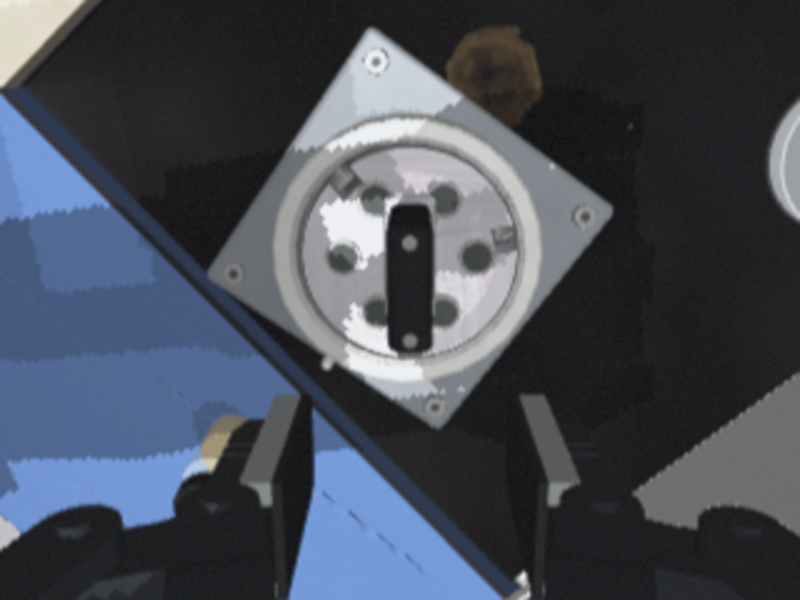

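The disc lies level inside the well, below the rim (crop centre about (410,255)). The keys sit in the notches at (345,180) and (503,240), and the fingers are clear.

```bash
python3 -c "
from rig import env;print(env.close_job())"
```

```text
the job is handed in; nothing more can be done
None
```

The carousel is seated on the drive plate with its notches on the keys, level below the rim and released. The job was handed in at about 18.6 s, and no verdict came back.

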